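# Nip a warped notebook in the book press and lock the spindle again

### The arm

A 6-joint arm with a two-finger parallel gripper is mounted at the origin on a cart in front of the work surface, level with it; the furniture and walls round the work are solid. World frame = base frame: x ahead of the robot, y to its left, z up, the work surface at z = 0. Lengths are in mm, angles in rad, forces in N, time in s.
With the tool pointing down it reaches from about 350 to 875 mm from the base axis. Payload 4.2 kg.
Tool frame: the origin (TCP) lies at the very end of the fingers, on their centre line; the grasp point (between the pads) lies 19 mm behind it; z points along the fingers, y is the direction in which the jaws open and shut (so a half turn about z gives the same grasp; the last joint's range is limited). The gripper opens to 85 mm and grips with 20 to 120 N. Pads are 22 mm wide; open, the fingers measure 114 mm over their backs; the gripper's body (76 mm by 85 mm) begins 54 mm behind the grasp point. The pads swing forward as they close: fully open they stand 13 mm farther back than shut.
Start: joints at [1.436, 0.385, 0.008, 0, -1.194, -0.259], TCP at [239.779, 577.153, 231.312] pointing down, gripper open.
Joint ranges: [-3.14, 3.14], [-1.21, 2.06], [-1.07, 1.41], [-3.16, 2.05], [-2.99, -0.16], [-3.1, 3.1]. Speed limits (rad/s): [2.79, 2.79, 3.14, 3.14, 3.14, 3.14].

### API

Orientations are given as a unit quaternion [x, y, z, w].
In Python, from bench import arm gives the robot as it stands.
- The arm moves only by the tool apply_moves, never from a script. Its argument "plan" is one flat list of numbers, 5 for each row, row after row: the gripper's target within -1 to 1 (shut at 1, half-way at 0, fully open at -1), then the shift along the world's x, y, z in m, then the turn about the world's z in degrees. A call has 1 to 8 rows; each row is the pose to reach, as a shift and turn from the pose commanded when the call began; what a row does not reach only later rows make up. A row lasts 1/12 s, in which the tool goes at most 41.7 mm and 7.16 degrees, less where a joint would pass 70% of its speed; a pose out of reach is approached as far as the arm can. A call with a gripper value outside its range is refused whole. The fingers move at their own pace and stop on an object; the grip force is fixed at half the most. Time passes only in rows, so rows that repeat a pose let the fingers close. It gives the time, the measured TCP pose, the force and the opening at its end, in the units of the state.
- arm.read_state(): the state, without advancing time (a new reading comes with each control period).
- arm.get_image(name): name is "scene" or "top" or "wrist"; returns a dict with "color" (384x512x3 uint8, red, green, blue), "range_z" (384x512 float32, mm along the optical axis (not along the pixel's ray), 0 where there is no reading), "camera_matrix" (3x3 intrinsics, pixels), "camera_from_world" (4x4, takes a point from world to camera coordinates); the wrist camera has in their place "mount" (4x4, takes a point from camera to tool coordinates, whose origin is the TCP and whose axes are the flange's). Camera axes: x right, y down, z forward; pixel columns grow to the right and rows downward; lengths in mm; the calibration is good to about 2 mm. A picture is of the moment at which its call begins: read the wrist's pose just before it.
- arm.job_done(): hands the job in, once; it reports no verdict.
The state is a dict: "clock": time; "joints": joint angles; "joint_vel": joint speeds; "joint_efforts": joint torques, N m; "position": TCP position; "ee_rot": TCP orientation; "contact_force": force on the tool from outside, world axes, zero at the start; "wrist_torque": the same for the moment, N m; "gripper_width": finger opening in mm.
Only numpy, scipy, OpenCV 4.12 (cv2) and the standard library are available. Lean on these libraries where they do the work, as an engineer would, in place of code of your own. Each camera call takes 0.05 s, during which the arm holds its last target.

### The job

The warped notebook lying in the small book press is to be pressed flat overnight. Loosen the big hexagon lock nut on top of the press by about a sixth of a turn, screw the square-ended spindle down by feel until the platen is pressed firmly on the notebook without crushing it, then tighten the lock nut firmly again so that the spindle cannot creep back. Leave the notebook where it lies in the press and do not disturb the things around it.

Things in the scene. Friction and masses are not known exactly. Their poses are not given: they have to be found in the camera images.
- press: Book press, fixed: grey base 170 x 230 mm, two bright columns, a bridge across them (34 mm wide, 228 mm long, top at z = 111 mm) with a round boss (diameter 43 mm) in its middle up to z = 127 mm. Two small hexagon nuts, 94 mm either side of the middle, top at z = 121 mm, are not for turning. Origin: underside centre, on the spindle's axis; y runs along the bridge, z up.
- nut_center (a point): Centre of the bright steel lock nut, a hexagon 46 mm across flats (53 over corners), 20 mm tall, on the boss and the spindle's axis; z = 136 mm when tight. Its x axis is square to one pair of flats, the others lie at 60 and 120 degrees; the axes turn with the nut. Below it 14 mm are free down to the bridge for fingertips. Anticlockwise from above loosens it and lifts it 3 mm per rad.
- nut (a joint): Turn of the lock nut, rad, anticlockwise from above positive, about -0.4 at the start. Above 0 it is free and takes about 0.2 Nm either way. Tightening, the torque rises to about 0.4 Nm at -0.15, 0.5 Nm at -0.2 and 0.9 Nm at -0.44: below -0.2 it is tight. Then it locks the spindle, which resists with over 1 Nm. It stays where it is left and does not turn along with the spindle.
- spindle_top (a point): Centre of the top face of the spindle, on the nut's axis: its end is a bright steel square, 22 mm across flats; its height is z = 184 mm less 3 mm per rad of spindle, so that about 32 to 36 mm stand out of the tight nut at the start. Its x and y axes are square to the flats and turn with it. Right-hand fast thread: clockwise from above drives it and the platen down.
- spindle (a joint): Turn of the spindle, rad, clockwise from above positive, 0.5 to 1.6 at the start, 4.9 at most. With the nut free it takes about 0.3 Nm; once the platen meets the notebook (at a turn that differs from time to time: feel for it) the torque rises by 1 to 1.6 Nm per rad, the force on the notebook by 70 to 150 N per rad: 0.45 Nm means about 12 N, 0.65 Nm 30 N, 0.9 Nm 55 N. It stays where left.
- platen: Grey iron platen, 150 x 126 x 10 mm with a cross rib and two sleeves on the columns; springs lift it against the spindle's foot, so it follows the spindle. Origin: centre of its underside, some 1 to 9 mm above the notebook at the start; z up.
- flat_book: The notebook in the press, loose: 210 x 152 mm, 10 to 13 mm thick, buff cover, wire-bound, on a springy cork bed whose height differs; it sticks out front and back under the platen. How far it gives is not known: feel for it. Origin: centre of its underside, z about 20 to 24 mm.
- sticky_pad: Bystander: pad of yellow sticky notes, 76 x 76 x 18 mm, on the cabinet top to the left of the press. Origin: centre of the underside.
- mug: Bystander: white mug, 92 x 127 x 95 mm with its handle, far left on the cabinet top. Origin: centre of the underside.
- stapler: Bystander: red and black stapler, 148 x 37 x 40 mm, left on the cabinet top. Origin: centre of the underside.
- tape_dispenser: Bystander: black tape dispenser, 148 x 53 x 70 mm, on the right of the cabinet top. Origin: centre of the underside.

How it is judged (in metres and radians):
On the way, in this order (a step that is already met when the one before it is completed fails the run):
1. the lock nut is loosened until it is free (value of joint nut above 0.05 rad), for 0.1 s.
2. with the nut free, the spindle is screwed down until the platen presses on the notebook with more than 10 N (contact force between platen and flat_book above 10 N and value of joint nut above 0 rad), for 0.2 s.
At the end, for the whole second after the job is handed in: The lock nut is tight again (below -0.2 rad), the platen presses on the notebook with 10 to 90 N, and the notebook lies within 10 mm of where it was (value of joint nut below -0.2 rad and contact force between platen and flat_book between 10 and 90 N and distance of flat_book from where it was at the start of the episode below 0.01 m); the robot touches nothing.
It fails at once if a bystander (sticky pad, mug, stapler or tape dispenser) is shifted by more than 30 mm (distance of any of sticky_pad, mug, stapler, tape_dispenser from where it was at the start of the episode above 0.03 m).
It also fails if it takes over 64 s, if anything falls off the work surface, if the arm or the gripper's body presses on something with over 40 N, if the wrist force passes 120 N, or if a joint passes its speed limit or range.

## Working session

There is one attempt and no reset: what is moved stays moved. The work goes in short steps, Python scripts to look and compute and a tool call to move; the robot and the scene stay as the last step left them, time stands still between calls to the robot, and variables do not carry over. Pictures are saved under pics/ and viewed, and the job is handed in when it is done.

Besides the shell and the picture viewer there is one more tool, called after "Call:" in YAML: its name, and indented under it one key for each argument. apply_moves: Moves the arm, as the interface text tells. Its arguments: {"type":"object","properties":{"plan":{"type":"array","items":{"type":"number"}}},"required":["plan"]}

```bash
mkdir -p pics; ls
python3 - <<'E'
from bench import arm
import cv2
s=arm.read_state()
for k,v in s.items(): print(k,v)
for n in("scene","top","wrist"):
    im=arm.get_image(n); cv2.imwrite(f"pics/{n}0.png",im["color"][:,:,::-1])
    print(n,im["camera_matrix"].tolist()); 
    print((im["camera_from_world"] if "camera_from_world" in im else im["mount"]).round(3).tolist())
E
```

```text
pics
clock 0.0
joints [ 1.43559120e+00  3.85540012e-01  6.61457510e-03 -5.27839710e-04
 -1.19398305e+00 -2.58610116e-01]
joint_vel [ 0.00084354  0.0005596   0.00202505 -0.00189098 -0.00043251  0.0018423 ]
joint_efforts [-7.94895714e-04 -3.92292452e+01  1.88401330e+01  4.18647632e+00
 -4.64190845e-03 -2.61916909e-06]
position [239.56558725 576.62526201 230.22288169]
ee_rot [ 9.80656621e-01 -1.95733022e-01 -1.79712965e-04  1.06919393e-03]
contact_force [ 1.5101851   0.53916983 -1.1049015 ]
wrist_torque [ 0.00152493  0.00241878 -0.00686094]
gripper_width 85.6213042611798
scene [[432.20562854570585, 0.0, 246.3955419731917], [0.0, 432.20562854570585, 195.74688525910383], [0.0, 0.0, 1.0]]
[[0.469, -0.883, -0.004, -191.582], [-0.526, -0.276, -0.805, 369.991], [0.709, 0.38, -0.594, 1154.093], [0.0, 0.0, 0.0, 1.0]]
top [[376.7687027816574, 0.0, 257.03646256928096], [0.0, 376.7687027816574, 192.79204934118843], [0.0, 0.0, 1.0]]
[[0.082, -0.997, -0.003, -1.682], [-0.975, -0.079, -0.209, 473.879], [0.208, 0.02, -0.978, 1311.014], [0.0, 0.0, 0.0, 1.0]]
wrist [[308.13178714434605, 0.0, 249.3231975218597], [0.0, 308.13178714434605, 189.62844787815297], [0.0, 0.0, 1.0]]
[[0.0, -0.955, -0.298, 76.179], [1.0, -0.0, 0.001, 0.688], [-0.001, -0.298, 0.955, -143.849], [0.0, 0.0, 0.0, 1.0]]
```

View pics/scene0.png

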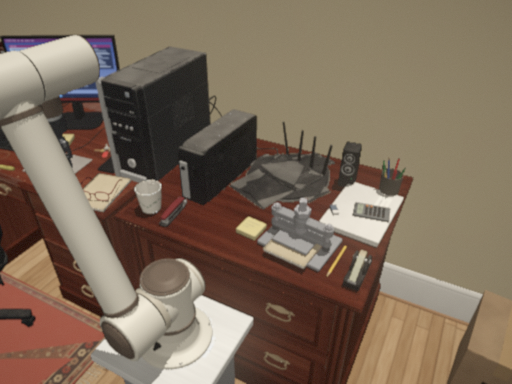

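View pics/top0.png

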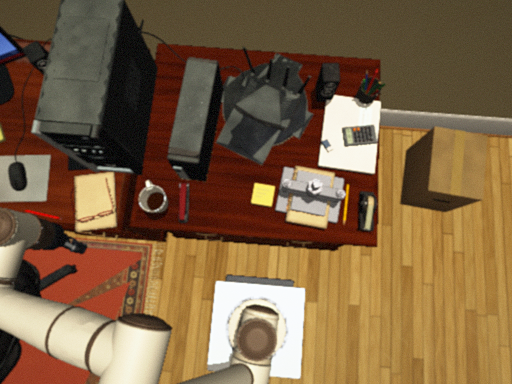

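View pics/wrist0.png

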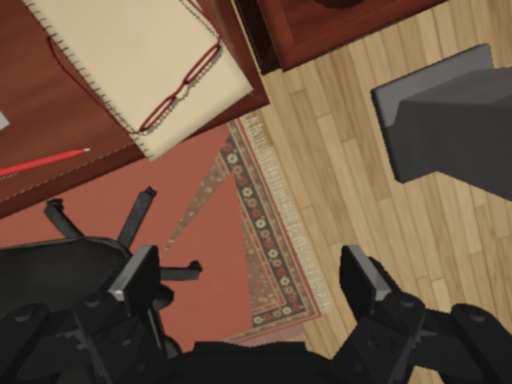

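The scene and top views show the press at about (314,190) in the top image. The notepad is at (262,193) and the tape dispenser at (367,210). Next I'll measure the press from depth.

```bash
cat > h.py <<'E'
import numpy as np, cv2
from bench import arm
from scipy.spatial.transform import Rotation as R
def cloud(n):
    s=arm.read_state(); im=arm.get_image(n); K=im["camera_matrix"]; z=im["range_z"].astype(float)
    v,u=np.mgrid[:z.shape[0],:z.shape[1]]
    P=np.stack([(u-K[0,2])/K[0,0]*z,(v-K[1,2])/K[1,1]*z,z],-1)
    if "mount" in im:
        T=np.eye(4);T[:3,:3]=R.from_quat(s["ee_rot"]).as_matrix();T[:3,3]=s["position"]
        T=T@im["mount"]
    else: T=np.linalg.inv(im["camera_from_world"])
    W=P@T[:3,:3].T+T[:3,3]; W[z<=0]=np.nan
    return im["color"],W,T,K
def proj(p,T,K):
    c=np.linalg.inv(T)@np.append(p,1); return K[0,0]*c[0]/c[2]+K[0,2],K[1,1]*c[1]/c[2]+K[1,2]
def yaw(s):
    m=R.from_quat(s["ee_rot"]).as_matrix(); return np.degrees(np.arctan2(m[1,1],m[0,1])), np.degrees(np.arctan2(m[1,0],m[0,0])), m[:,2]
E
python3 - <<'E'
from h import *
C,W,T,K=cloud("top")
w=W[150:235,265:360].reshape(-1,3)
for lo,hi in((168,200),(130,155),(105,116),(15,24)):
    p=w[(w[:,2]>lo)&(w[:,2]<hi)]
    print(lo,len(p),np.nanmean(p,0).round(1),np.nanmin(p,0).round(),np.nanmax(p,0).round())
p=w[(w[:,2]>100)&(w[:,2]<116)][:,:2]; r=cv2.minAreaRect(p.astype(np.float32)); print(r)
p=w[(w[:,2]>13)&(w[:,2]<40)]; 
s=arm.read_state(); print(yaw(s))
im=cv2.resize(C[130:260,240:400],None,fx=5,fy=5,interpolation=cv2.INTER_CUBIC)[:600,:800]; cv2.imwrite("pics/t1.png",im[:,:,::-1])
E
```

```text
168 51 [ 491.4 -157.8  179.2] [ 480. -169.  169.] [ 505. -145.  185.]
130 118 [ 487.2 -156.1  144.8] [ 467. -252.  131.] [518. -64. 155.]
105 370 [ 490.1 -156.2  109.2] [ 464. -267.  105.] [521. -51. 116.]
15 1233 [ 546.4 -176.8   19.6] [ 375. -342.   15.] [675.  21.  24.]
((488.4055480957031, -158.327392578125), (218.6312713623047, 42.76955032348633), 83.14351654052734)
(np.float64(-112.5696982449936), np.float64(-22.5696877685935), array([-4.02384451e-04, -1.31595083e-03, -9.99999053e-01]))
```

View pics/t1.png

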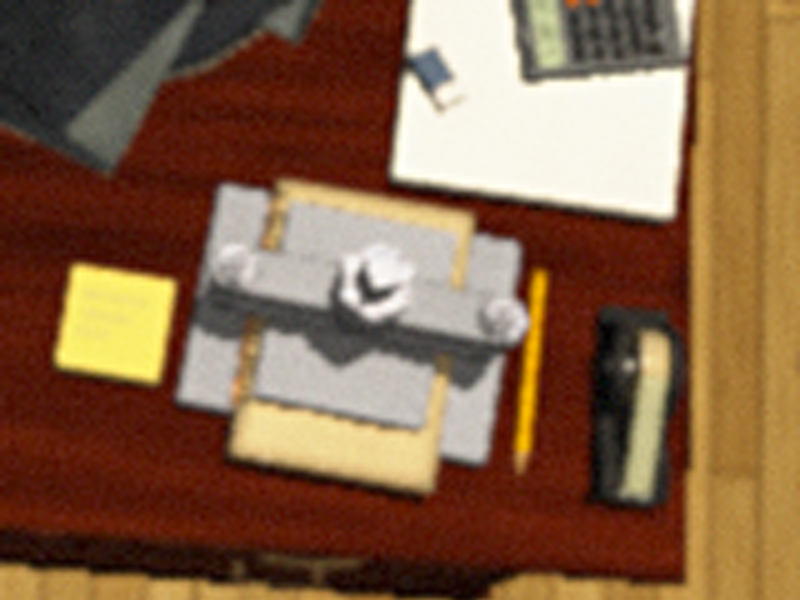

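Call:
apply_moves:
  plan: [-1, 0.0125, -0.0367, 0.006, 0, -1, 0.025, -0.0734, 0.012, 0, -1, 0.0375, -0.11, 0.018, 0, -1, 0.05, -0.147, 0.024, 0, -1, 0.0625, -0.1835, 0.03, 0, -1, 0.075, -0.22, 0.036, 0, -1, 0.0875, -0.257, 0.042, 0, -1, 0.1, -0.294, 0.048, 0]

```text
clock: 0.87
position: [339.8, 281.2, 279.6]
ee_rot: [0.981, -0.195, 0.0, -0.0]
contact_force: [1.7, -0.6, -0.7]
gripper_width: 85.6
```

Call:
apply_moves:
  plan: [-1, 0.0125, -0.0367, 0.003, 0, -1, 0.025, -0.0734, 0.006, 0, -1, 0.0375, -0.11, 0.01, 0, -1, 0.05, -0.147, 0.01, 0, -1, 0.0625, -0.1835, 0.01, 0, -1, 0.075, -0.22, 0.01, 0, -1, 0.0875, -0.257, 0.01, 0, -1, 0.1, -0.294, 0.01, 0]

```text
clock: 1.53
position: [439.7, -12.8, 289.6]
ee_rot: [0.981, -0.195, 0.0, -0.0]
contact_force: [2.1, 1.7, 1.1]
gripper_width: 85.2
```

Call:
apply_moves:
  plan: [-1, 0.0125, -0.0367, 0, 0, -1, 0.025, -0.0734, 0, 0, -1, 0.0375, -0.11, 0, 0, -1, 0.049, -0.146, 0, 0, -1, 0.049, -0.146, 0, 0, -1, 0.049, -0.146, 0, 0]

```text
clock: 2.03
position: [488.6, -158.6, 288.4]
ee_rot: [0.98, -0.198, -0.001, 0.0]
contact_force: [-1.0, 0.5, 0.9]
gripper_width: 85.2
```

```bash
cat > look.py <<'E'
import sys
from h import *
s=arm.read_state(); print(s["clock"],s["position"].round(1),"yaw",yaw(s)[:2],"j",s["joints"].round(2),"F",s["contact_force"].round(1),"T",s["wrist_torque"].round(3),s["gripper_width"].round(1))
C,W,T,K=cloud("wrist"); np.savez("w_%s.npz"%sys.argv[1],C=C,W=W,T=T,K=K)
cv2.imwrite("pics/%s.png"%sys.argv[1],cv2.resize(C,(768,576))[:,:,::-1])
E
python3 look.py w1
```

```text
Traceback (most recent call last):
  File "look.py", line 3, in <module>
    s=arm.read_state(); print(s["clock"],s["position"].round(1),"yaw",yaw(s)[:2],"j",s["joints"].round(2),"F",s["contact_force"].round(1),"T",s["wrist_torque"].round(3),s["gripper_width"].round(1))
                                                                                                                                                                         ^^^^^^^^^^^^^^^^^^^^^^^^
AttributeError: 'float' object has no attribute 'round'
```

```bash
sed -i 's/s\["gripper_width"\].round(1)/s["gripper_width"]/' look.py; python3 look.py w1
```

```text
2.0333 [ 488.6 -158.6  288.4] yaw (np.float64(-112.7996395126606), np.float64(-22.799687479280273)) j [ 0.    0.16 -0.16 -0.   -1.25  1.17] F [-1.   0.5  0.9] T [0.031 0.004 0.025] 85.22102271675939
```

View pics/w1.png

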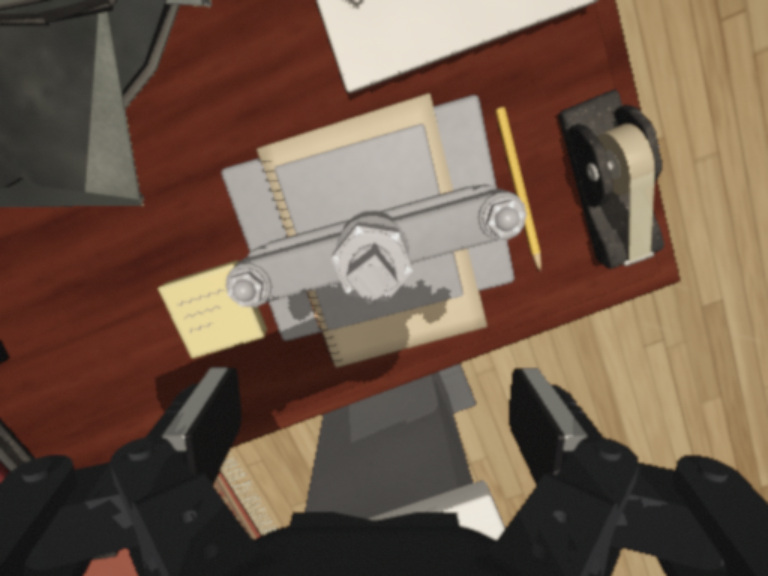

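The wrist view shows the press with the nut at about (371,262) and the square spindle on it, both unobstructed. Next I'll fit their axes and angles.

```bash
cat > fit.py <<'E'
import sys
from h import *
d=np.load("w_%s.npz"%sys.argv[1]); W=d["W"];C=d["C"]
c=np.array([489,-157.])
r=np.hypot(W[...,0]-c[0],W[...,1]-c[1])
m=(r<45)&(W[...,2]>100)
h,e=np.histogram(W[...,2][m],np.arange(100,192,3)); print(dict(zip(e.astype(int).tolist(),h.tolist())))
top=W[m&(W[...,2]>160)]; zt=np.percentile(top[:,2],95)
p=W[m&(abs(W[...,2]-zt)<3)]; print("spindle top",zt,len(p),np.median(p,0).round(1),cv2.minAreaRect(p[:,:2].astype(np.float32)))
q=W[m&(abs(W[...,2]-146)<3.5)]; print("nut",len(q),q.mean(0).round(1))
x,y=cv2.minEnclosingCircle(q[:,:2].astype(np.float32)); print(x,y)
hull=cv2.convexHull(q[:,:2].astype(np.float32))[:,0]
best=[]
for a in np.arange(0,60,1.):
    t=np.radians(a+np.array([0,60,120])); n=np.c_[np.cos(t),np.sin(t)]; pr=hull@n.T
    best.append((np.sum(pr.max(0)-pr.min(0)),a,(pr.max(0)-pr.min(0)).round(1), np.linalg.lstsq(n,(pr.max(0)+pr.min(0))/2,rcond=None)[0].round(1)))
best.sort(key=lambda b:b[0]); print(*best[:4],sep="\n")
E
python3 fit.py w1
python3 -c "
import cv2
i=cv2.imread('pics/w1.png')[190:330,200:550]; cv2.imwrite('pics/w1c.png',cv2.resize(i,None,fx=2.28,fy=4,interpolation=2) if 0 else cv2.resize(i,None,fx=2.28,fy=2.28,interpolation=2))"
python3 - <<'E'
from h import *
d=np.load("w_w1.npz"); C=d["C"]; i=C[140:205,210:285]; cv2.imwrite("pics/w1z.png",cv2.resize(i,None,fx=8,fy=8,interpolation=2)[:,:,::-1])
E
```

```text
{100: 35, 103: 30, 106: 176, 109: 968, 112: 131, 115: 18, 118: 1, 121: 0, 124: 0, 127: 15, 130: 21, 133: 25, 136: 23, 139: 24, 142: 99, 145: 891, 148: 36, 151: 20, 154: 83, 157: 30, 160: 25, 163: 21, 166: 26, 169: 26, 172: 25, 175: 33, 178: 111, 181: 541, 184: 0, 187: 0}
spindle top 380.50708439148065 2362 [ 501.4 -178.8  379.9] ((503.9056396484375, -165.74024963378906), (65.68475341796875, 8.026725769042969), 67.24275207519531)
nut 1012 [ 494.8 -160.8  146.3]
(489.1175842285156, -158.3870849609375) 26.563920974731445
(np.float64(138.83709886128156), np.float64(28.0), array([46.1, 45.9, 46.7]), array([ 489.2, -158.4]))
(np.float64(139.42063498087026), np.float64(29.0), array([46.5, 46.1, 46.8]), array([ 489.1, -158.4]))
(np.float64(139.5958557510251), np.float64(27.0), array([46.4, 46.3, 46.9]), array([ 489.2, -158.4]))
(np.float64(140.48571458040237), np.float64(30.0), array([46.9, 46.4, 47.2]), array([ 489.1, -158.4]))
```

View pics/w1z.png

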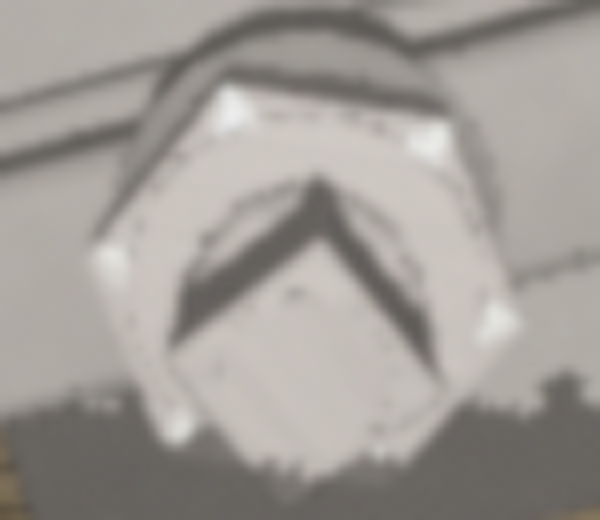

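Run:
```python
from h import *
d=np.load("w_w1.npz"); W=d["W"]
r=np.hypot(W[...,0]-489,W[...,1]+158)
p=W[(r<30)&(abs(W[...,2]-182)<3)]
print(len(p),p.mean(0),np.median(p[:,2]),cv2.minAreaRect(p[:,:2].astype(np.float32)))
p=W[(r<30)&(W[...,2]>155)&(W[...,2]<190)]
print(cv2.minAreaRect(p[:,:2].astype(np.float32)))
b=W[(np.hypot(W[...,0]-489,W[...,1]+158)<130)&(abs(W[...,2]-109.5)<4)]; print(cv2.minAreaRect(b[:,:2].astype(np.float32)))
```

```text
646 [ 489.7974725  -158.64169257  181.69007392] 181.74052902895792 ((489.1761779785156, -158.489013671875), (22.418506622314453, 21.98660659790039), 15.614527702331543)
((490.9306640625, -159.28443908691406), (24.854700088500977, 24.919048309326172), 17.471651077270508)
((493.60723876953125, -159.06509399414062), (220.2996826171875, 42.90918731689453), 82.79723358154297)
```

Call:
apply_moves:
  plan: [-1, 0.0006, 0, -0.01, 7, -1, 0.0006, 0, -0.03, 14, -1, 0.0006, 0, -0.06, 20.8, -1, 0.0006, 0, -0.09, 20.8, -1, 0.0006, 0, -0.12, 20.8, -1, 0.0006, 0, -0.13, 20.8, -1, 0.0006, 0, -0.13, 20.8]

```text
clock: 2.67
position: [487.5, -155.6, 157.2]
ee_rot: [1.0, -0.015, -0.003, -0.0]
contact_force: [-0.3, 0.1, 0.4]
gripper_width: 85.3
```

```bash
cat > st.py <<'E'
from h import *
s=arm.read_state(); print(s["clock"],s["position"].round(2),"yaw",yaw(s)[0].round(2),yaw(s)[2].round(4),"j",s["joints"].round(2),"F",s["contact_force"].round(1),"T",s["wrist_torque"].round(3),s["gripper_width"])
E
python3 st.py; python3 look.py w2
```

```text
2.6667 [ 487.51 -155.62  157.18] yaw -91.66 [-5.9e-03  4.0e-04 -1.0e+00] j [ 0.01  0.27 -0.37 -0.   -0.94  1.53] F [-0.3  0.1  0.4] T [-0.085 -0.054  0.031] 85.25159097892256
2.6667 [ 487.5 -155.6  157.2] yaw (np.float64(-91.66457428425875), np.float64(-1.6645008264133558)) j [ 0.01  0.27 -0.37 -0.   -0.94  1.53] F [-0.3  0.1  0.4] T [-0.085 -0.054  0.031] 85.25159097892256
```

View pics/w2.png

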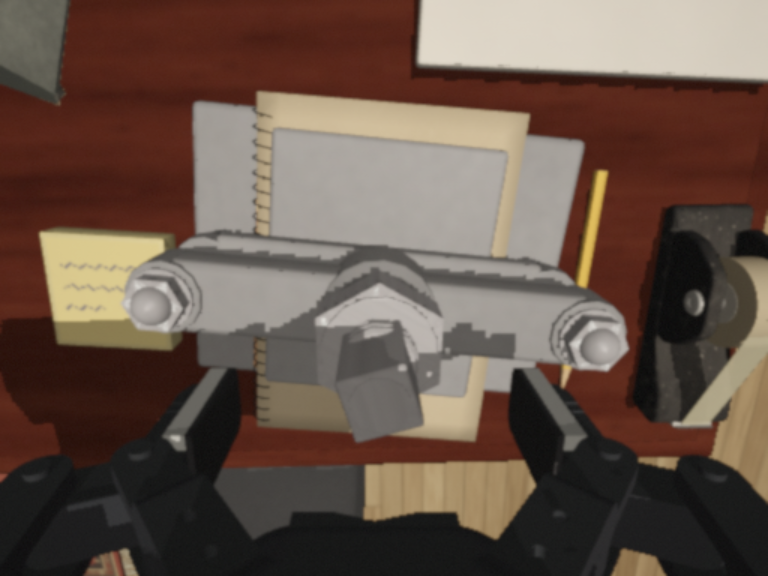

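```bash
python3 st.py
cat > fit2.py <<'E'
import sys
from h import *
d=np.load("w_%s.npz"%sys.argv[1]); W=d["W"]
zs=float(sys.argv[2]); zn=float(sys.argv[3])
r=np.hypot(W[...,0]-489,W[...,1]+158)
p=W[(r<30)&(abs(W[...,2]-zs)<2.5)]
if len(p): print("sp",len(p),np.median(p[:,2]),cv2.minAreaRect(p[:,:2].astype(np.float32)))
q=W[(r<32)&(abs(W[...,2]-zn)<2.5)]
print("nut z",np.median(q[:,2]),cv2.minEnclosingCircle(q[:,:2].astype(np.float32)))
hull=cv2.convexHull(q[:,:2].astype(np.float32))[:,0]
best=[]
for a in np.arange(0,60,.5):
    t=np.radians(a+np.array([0,60,120])); n=np.c_[np.cos(t),np.sin(t)]; pr=hull@n.T
    w=pr.max(0)-pr.min(0); best.append((w.sum(),a,w.round(1), np.linalg.lstsq(n,(pr.max(0)+pr.min(0))/2,rcond=None)[0].round(1)))
best.sort(key=lambda b:b[0]); print(*best[:3],sep="\n")
E
python3 fit2.py w2 181.7 146.3; python3 fit2.py w1 181.7 146.3; python3 look.py w3; python3 fit2.py w3 181.7 146.3
```

```text
2.7167 [ 489.25 -156.07  159.35] yaw -91.65 [-1.4e-03 -5.0e-04 -1.0e+00] j [ 0.01  0.26 -0.37  0.   -0.94  1.53] F [-0.3  0.1  1.3] T [ 0.013 -0.063  0.034] 85.28778745039064
sp 2213 181.7577117830066 ((489.2762451171875, -157.9974365234375), (23.17193603515625, 22.182065963745117), 15.437861442565918)
nut z 146.54249072625475 ((489.3428649902344, -157.9938507080078), 26.41322898864746)
(np.float64(139.21066179186272), np.float64(28.0), array([46.3, 46.2, 46.7]), array([ 489.2, -158. ]))
(np.float64(139.32258473848043), np.float64(27.5), array([46.3, 46.2, 46.8]), array([ 489.2, -158. ]))
(np.float64(139.32446370905035), np.float64(28.5), array([46.4, 46.3, 46.6]), array([ 489.1, -158.1]))
sp 641 181.7494529122283 ((489.1761779785156, -158.489013671875), (22.418506622314453, 21.98660659790039), 15.614527702331543)
nut z 146.39302336262867 ((489.1175842285156, -158.3870849609375), 26.563920974731445)
(np.float64(138.63049567283878), np.float64(28.0), array([46.1, 45.9, 46.6]), array([ 489.2, -158.4]))
(np.float64(138.82444222588336), np.float64(27.5), array([46.2, 46.1, 46.5]), array(
[... 152 characters left out ...]
yaw (np.float64(-91.64886517278035), np.float64(-1.648905171402272)) j [ 0.01  0.26 -0.37  0.   -0.94  1.53] F [-0.3  0.1  1.3] T [ 0.013 -0.063  0.034] 85.28778745039064
sp 2135 181.78457645918684 ((489.3460693359375, -158.05494689941406), (22.722064971923828, 22.226932525634766), 14.447883605957031)
nut z 146.49282516816427 ((489.35601806640625, -158.06497192382812), 26.442251205444336)
(np.float64(139.56508452281813), np.float64(28.5), array([46.9, 46.2, 46.4]), array([ 489.1, -158.2]))
(np.float64(139.56754545017955), np.float64(28.0), array([46.9, 46.2, 46.5]), array([ 489.1, -158.2]))
(np.float64(139.78738576003582), np.float64(29.0), array([47.1, 46.3, 46.4]), array([ 489.1, -158.2]))
```

Call:
apply_moves:
  plan: [-1, 0, -0.0014, -0.015, 0, -1, 0, -0.0014, -0.03, 0, -1, 0, -0.0014, -0.042, 0, -1, 0, -0.0014, -0.042, 0, 1, 0, -0.0014, -0.042, 0, 1, 0, -0.0014, -0.042, 0, 1, 0, -0.0014, -0.042, 0, 1, 0, -0.0014, -0.042, 0]

```text
clock: 3.43
position: [490.5, -157.4, 119.2]
ee_rot: [1.0, -0.015, 0.002, -0.001]
contact_force: [-0.3, 4.5, 5.6]
gripper_width: 45.5
```

```bash
python3 st.py
```

```text
3.4333 [ 490.51 -157.36  119.19] yaw -91.76 [ 0.0034  0.0013 -1.    ] j [ 0.    0.31 -0.41 -0.   -0.84  1.54] F [-0.3  4.5  5.6] T [1.54  0.241 0.04 ] 45.47249087581343
```

Call:
apply_moves:
  plan: [1, 0, -0.0006, 0, 5, 1, 0, -0.0006, 0.0005, 11, 1, 0, -0.0006, 0.001, 18, 1, 0, -0.0006, 0.0014, 25, 1, 0, -0.0006, 0.0017, 32, 1, 0, -0.0006, 0.002, 39, 1, 0, -0.0006, 0.0024, 46, 1, 0, -0.0006, 0.0028, 53]

```text
clock: 4.1
position: [490.1, -156.6, 121.9]
ee_rot: [0.901, 0.435, 0.002, -0.001]
contact_force: [-1.8, 11.8, 8.1]
gripper_width: 45.3
```

```bash
python3 st.py
```

```text
4.1 [ 490.12 -156.59  121.91] yaw -38.48 [ 0.0026  0.0032 -1.    ] j [ 0.    0.31 -0.41 -0.   -0.85  2.47] F [-1.8 11.8  8.1] T [ 3.558  0.817 -0.24 ] 45.28835559497066
```

Call:
apply_moves:
  plan: [-1, 0, 0.0016, 0, 0, -1, 0, 0.0016, 0, 0, -1, 0, 0.0016, 0.003, -4, -1, 0, 0.0016, 0.015, -11, -1, 0, 0.0016, 0.03, -18, -1, 0, 0.0016, 0.036, -25, -1, 0, 0.0016, 0.036, -32, -1, 0, 0.0016, 0.036, -36]

```text
clock: 4.77
position: [489.9, -157.7, 157.1]
ee_rot: [0.992, 0.129, 0.001, 0.0]
contact_force: [0.5, -0.1, 0.0]
gripper_width: 85.3
```

```bash
python3 look.py w4;python3 st.py; python3 fit2.py w4 181.7 149.2
```

```text
4.7667 [ 489.9 -157.7  157.1] yaw (np.float64(-75.16638469673124), np.float64(14.833719878655756)) j [ 0.    0.27 -0.37  0.   -0.93  1.82] F [ 0.5 -0.1  0. ] T [ 0.035  0.01  -0.005] 85.31811774644422
4.8167 [ 489.6  -157.66  156.77] yaw -75.2 [ 1.3e-03 -4.0e-04 -1.0e+00] j [ 0.    0.27 -0.37  0.   -0.93  1.82] F [-0.5 -0.3 -1.1] T [-0.033  0.022  0.007] 85.5486392976545
sp 2183 181.82407864258266 ((489.3516845703125, -157.95852661132812), (23.004728317260742, 22.063438415527344), 15.687376976013184)
nut z 149.39616317466246 ((489.0521545410156, -158.27362060546875), 26.700077056884766)
(np.float64(139.7512576087194), np.float64(22.0), array([47. , 46.3, 46.4]), array([ 489.1, -158.2]))
(np.float64(139.9347394606834), np.float64(21.5), array([46.9, 46.5, 46.5]), array([ 489.2, -158.2]))
(np.float64(139.96501155342165), np.float64(22.5), array([47.2, 46.3, 46.5]), array([ 489.1, -158.1]))
```

View pics/w4.png

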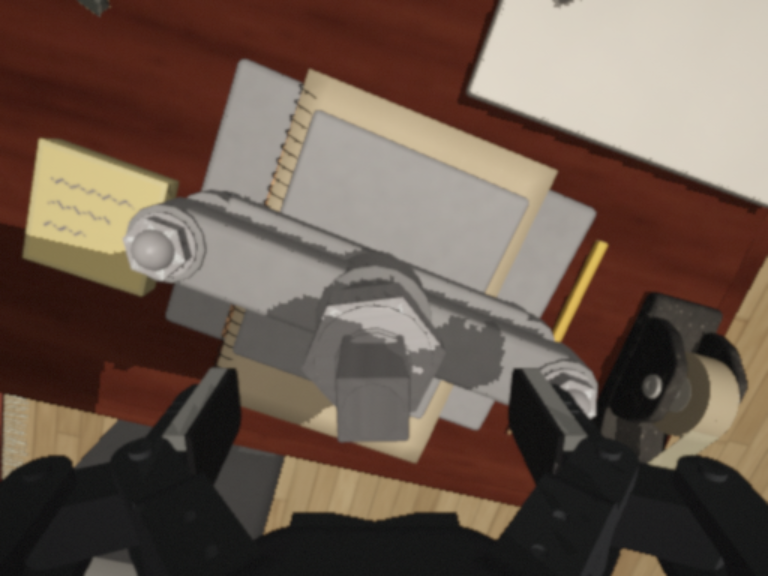

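Call:
apply_moves:
  plan: [1, 0, 0, -0.001, 0.5, 1, 0, 0, -0.001, 0.5, 1, 0, 0, -0.001, 0.5, 1, 0, 0, -0.001, 0.5, 1, 0, 0, -0.001, 0.5, 1, 0, 0, -0.001, 0.5, 1, 0, 0, -0.001, 0.5]

```text
clock: 5.4
position: [489.4, -157.3, 155.3]
ee_rot: [0.991, 0.137, 0.0, 0.0]
contact_force: [0.4, -0.5, 1.4]
gripper_width: 20.9
```

```bash
python3 st.py
```

```text
5.4 [ 489.41 -157.32  155.26] yaw -74.26 [ 1.e-04 -2.e-04 -1.e+00] j [ 0.01  0.27 -0.37  0.   -0.93  1.84] F [ 0.4 -0.5  1.4] T [-0.108  0.095 -0.09 ] 20.89323771973048
```

Call:
apply_moves:
  plan: [1, 0, 0, -0.0003, -6, 1, 0, 0, -0.0006, -12, 1, 0, 0, -0.001, -18, 1, 0, 0, -0.0013, -24, 1, 0, 0, -0.0013, -24]

```text
clock: 5.82
position: [489.4, -157.3, 154.0]
ee_rot: [0.997, -0.073, 0.0, 0.0]
contact_force: [-1.1, -0.8, 1.6]
gripper_width: 21.0
```

```bash
python3 st.py
```

```text
5.8167 [ 489.4  -157.29  153.98] yaw -98.38 [ 1.e-04 -2.e-04 -1.e+00] j [ 0.01  0.27 -0.37  0.   -0.93  1.42] F [-1.1 -0.8  1.6] T [-0.09   0.183 -0.219] 21.001890229735775
```

Call:
apply_moves:
  plan: [1, 0, 0, -0.0003, -6, 1, 0, 0, -0.0006, -12, 1, 0, 0, -0.001, -18, 1, 0, 0, -0.0013, -24]

```text
clock: 6.15
position: [489.4, -157.3, 152.8]
ee_rot: [0.961, -0.278, 0.0, 0.0]
contact_force: [0.3, 0.5, 2.3]
gripper_width: 21.1
```

```bash
python3 st.py
```

```text
6.15 [ 489.41 -157.27  152.78] yaw -122.3 [ 1.e-04 -4.e-04 -1.e+00] j [ 0.01  0.27 -0.37  0.   -0.92  1.  ] F [0.3 0.5 2.3] T [0.063 0.27  0.339] 21.139994091742455
```

Call:
apply_moves:
  plan: [1, 0, 0, -0.0003, -6, 1, 0, 0, -0.0006, -12, 1, 0, 0, -0.001, -18, 1, 0, 0, -0.0012, -24]

```text
clock: 6.48
position: [489.4, -157.3, 151.5]
ee_rot: [0.882, -0.472, 0.0, 0.0]
contact_force: [0.5, -0.2, 1.4]
gripper_width: 21.1
```

```bash
python3 st.py
```

```text
6.4833 [ 489.41 -157.26  151.48] yaw -146.3 [ 0.e+00 -3.e-04 -1.e+00] j [ 0.01  0.27 -0.38  0.   -0.92  0.58] F [ 0.5 -0.2  1.4] T [0.019 0.091 0.339] 21.068932712452074
```

Call:
apply_moves:
  plan: [0, 0, 0, 0, 0, 0, 0, 0, 0, 0, 0, 0, 0, 0.003, 0, 0, 0, 0, 0.0045, 0, 1, 0, 0, 0.0045, 0, 1, 0, 0, 0.0045, 0, 1, 0, 0, 0.0045, 0, 1, 0, 0, 0.0045, 0]

```text
clock: 7.15
position: [489.5, -157.4, 156.4]
ee_rot: [0.882, -0.471, 0.0, 0.0]
contact_force: [-1.3, 0.5, 5.0]
gripper_width: 20.9
```

Call:
apply_moves:
  plan: [1, 0, 0, 0, 0, 1, 0, 0, -0.0003, -6, 1, 0, 0, -0.0006, -12, 1, 0, 0, -0.001, -18, 1, 0, 0, -0.0012, -24]

```text
clock: 7.57
position: [489.5, -157.4, 155.2]
ee_rot: [0.763, -0.646, 0.0, 0.0]
contact_force: [-1.0, 0.7, 4.4]
gripper_width: 20.9
```

```bash
python3 st.py
```

```text
7.5667 [ 489.51 -157.36  155.16] yaw -170.45 [ 4.e-04 -6.e-04 -1.e+00] j [ 0.01  0.27 -0.37  0.   -0.93  0.16] F [-1.   0.7  4.4] T [0.099 0.452 0.29 ] 20.863894903514666
```

Call:
apply_moves:
  plan: [1, 0, 0, -0.0003, -6, 1, 0, 0, -0.0006, -12, 1, 0, 0, -0.001, -18, 1, 0, 0, -0.0012, -24]

```text
clock: 7.9
position: [489.4, -157.4, 153.9]
ee_rot: [-0.613, 0.79, -0.0, -0.0]
contact_force: [-0.9, -0.3, 3.9]
gripper_width: 20.3
```

```bash
python3 st.py
```

```text
7.9 [ 489.44 -157.35  153.89] yaw 165.54 [ 2.e-04 -6.e-04 -1.e+00] j [ 0.01  0.27 -0.37  0.   -0.93 -0.26] F [-0.9 -0.3  3.9] T [0.089 0.456 0.339] 20.29469981939311
```

Call:
apply_moves:
  plan: [1, 0, 0, -0.0003, -6, 1, 0, 0, -0.0006, -12, 1, 0, 0, -0.0009, -18]

```text
clock: 8.15
position: [489.4, -157.4, 153.0]
ee_rot: [-0.482, 0.876, -0.0, -0.0]
contact_force: [-1.9, -1.3, 2.7]
gripper_width: 20.6
```

```bash
python3 st.py
```

```text
8.15 [ 489.4  -157.4   153.05] yaw 147.64 [-1.e-04 -1.e-03 -1.e+00] j [ 0.01  0.27 -0.37  0.   -0.92 -0.57] F [-1.9 -1.3  2.7] T [-1.171  0.935  0.451] 20.60029324074034
```

Call:
apply_moves:
  plan: [1, 0, 0, -0.0001, -3, 1, 0, 0, -0.0003, -6]

```text
clock: 8.32
position: [489.3, -157.5, 152.8]
ee_rot: [-0.437, 0.9, -0.0, -0.001]
contact_force: [-1.9, -0.2, 6.0]
gripper_width: 20.9
```

```bash
python3 st.py
```

```text
8.3167 [ 489.28 -157.54  152.77] yaw 141.81 [-5.0e-04 -1.3e-03 -1.0e+00] j [ 0.01  0.27 -0.38  0.   -0.92 -0.67] F [-1.9 -0.2  6. ] T [0.077 0.698 0.822] 20.880270744426614
```

Call:
apply_moves:
  plan: [1, 0, 0, 0, 0, 1, 0, 0, 0, 0]

```text
clock: 8.48
position: [489.3, -157.5, 152.7]
ee_rot: [-0.437, 0.9, -0.0, -0.0]
contact_force: [-1.9, -0.8, 5.6]
gripper_width: 20.5
```

```bash
python3 st.py
```

```text
8.4833 [ 489.3  -157.52  152.74] yaw 141.79 [-2.e-04 -8.e-04 -1.e+00] j [ 0.01  0.27 -0.37  0.   -0.92 -0.67] F [-1.9 -0.8  5.6] T [-0.159  0.635  0.087] 20.522768415963718
```

Call:
apply_moves:
  plan: [1, 0, 0, 0, -1.5, 1, 0, 0, -0.0001, -3]

```text
clock: 8.65
position: [489.3, -157.5, 152.6]
ee_rot: [-0.414, 0.91, -0.0, -0.0]
contact_force: [-2.3, 0.3, 5.5]
gripper_width: 20.8
```

```bash
python3 st.py
```

```text
8.65 [ 489.28 -157.53  152.64] yaw 138.9 [-5.0e-04 -1.2e-03 -1.0e+00] j [ 0.01  0.27 -0.38  0.   -0.92 -0.72] F [-2.3  0.3  5.5] T [0.027 0.704 0.815] 20.8165122530394
```

Call:
apply_moves:
  plan: [-1, 0, 0, 0, 0, -1, 0, 0, 0, 0, -1, 0, 0, 0.003, 0, -1, 0, 0, 0.005, 3, -1, 0, 0, 0.005, 3, -1, 0, 0, 0.005, 3]

```text
clock: 9.15
position: [489.5, -157.2, 157.1]
ee_rot: [-0.436, 0.9, 0.0, 0.0]
contact_force: [0.1, 0.6, 0.2]
gripper_width: 85.5
```

```bash
python3 look.py w5;python3 st.py; python3 fit2.py w5 174 149.2
```

```text
9.15 [ 489.5 -157.2  157.1] yaw (np.float64(141.67018760343214), np.float64(-128.32981099202033)) j [ 0.01  0.27 -0.37 -0.   -0.93 -0.67] F [0.1 0.6 0.2] T [-0.041 -0.038 -0.047] 85.48920206822672
9.2 [ 489.4  -157.21  157.03] yaw 141.67 [ 1.e-04  2.e-04 -1.e+00] j [ 0.01  0.27 -0.37 -0.   -0.93 -0.67] F [1.1 0.6 0.4] T [0.003 0.022 0.009] 85.57322100713756
sp 1990 174.22191669778596 ((488.7024230957031, -158.1133270263672), (22.950611114501953, 22.010740280151367), 48.738189697265625)
nut z 149.38265788634664 ((488.6124267578125, -158.4072723388672), 26.330242156982422)
(np.float64(139.5901453219525), np.float64(22.0), array([46.7, 46.7, 46.2]), array([ 488.8, -158. ]))
(np.float64(139.66406787774127), np.float64(22.5), array([46.8, 46.7, 46.2]), array([ 488.8, -158. ]))
(np.float64(139.8313489657232), np.float64(21.5), array([46.8, 46.7, 46.3]), array([ 488.8, -158. ]))
```

View pics/w5.png

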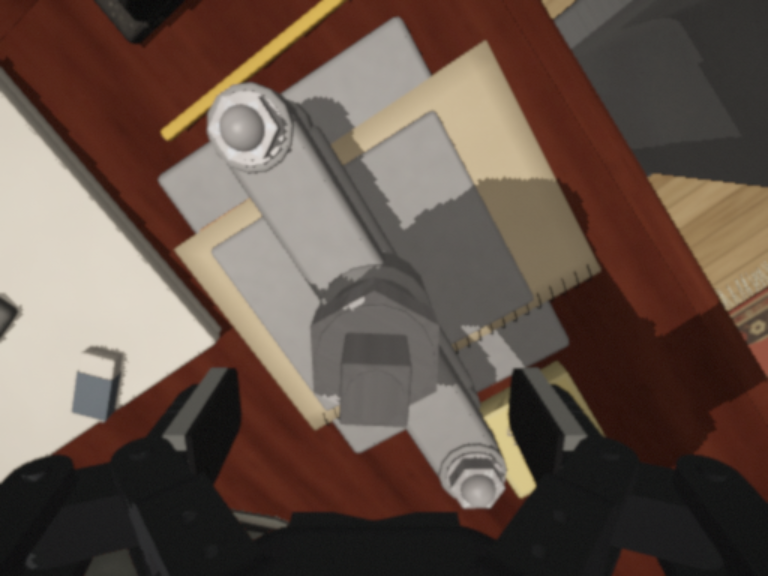

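Call:
apply_moves:
  plan: [-1, -0.0002, -0.0003, -0.015, 0.3, -1, -0.0002, -0.0003, -0.03, 0.3, -1, -0.0002, -0.0003, -0.038, 0.3, -1, -0.0002, -0.0003, -0.038, 0.3, 1, -0.0002, -0.0003, -0.038, 0.3, 1, -0.0002, -0.0003, -0.038, 0.3, 1, -0.0002, -0.0003, -0.038, 0.3, 1, -0.0002, -0.0003, -0.038, 0.3]

```text
clock: 9.87
position: [489.4, -157.4, 120.2]
ee_rot: [-0.439, 0.899, -0.0, 0.0]
contact_force: [-2.4, 1.5, 2.9]
gripper_width: 45.3
```

```bash
python3 st.py
```

```text
9.8667 [ 489.42 -157.4   120.19] yaw 142.03 [ 9.e-04  2.e-04 -1.e+00] j [ 0.    0.31 -0.42 -0.   -0.84 -0.67] F [-2.4  1.5  2.9] T [ 0.272  0.622 -0.069] 45.294792712005176
```

Call:
apply_moves:
  plan: [1, 0, 0, -0.0003, -6, 1, 0, 0, -0.0006, -12, 1, 0, 0, -0.0009, -18, 1, 0, 0, -0.0012, -24, 1, 0, 0, -0.0015, -30, 1, 0, 0, -0.0018, -36, 1, 0, 0, -0.0021, -42]

```text
clock: 10.45
position: [489.4, -157.4, 118.0]
ee_rot: [-0.086, 0.996, -0.0, 0.0]
contact_force: [-1.1, 2.1, 2.6]
gripper_width: 45.0
```

```bash
python3 st.py
```

```text
10.45 [ 489.4  -157.37  118.04] yaw 99.85 [ 1.e-03 -2.e-04 -1.e+00] j [ 0.01  0.31 -0.42  0.   -0.84 -1.4 ] F [-1.1  2.1  2.6] T [0.551 0.457 0.635] 45.033543928273296
```

Call:
apply_moves:
  plan: [1, 0, 0, -0.0002, -4, 1, 0, 0, -0.0004, -8, 1, 0, 0, -0.0006, -12]

```text
clock: 10.7
position: [489.4, -157.4, 117.5]
ee_rot: [0.016, 1.0, -0.0, 0.0]
contact_force: [-1.9, 1.9, 2.5]
gripper_width: 45.0
```

```bash
python3 st.py
```

```text
10.7 [ 489.37 -157.37  117.46] yaw 88.17 [ 5.e-04 -8.e-04 -1.e+00] j [ 0.01  0.32 -0.42  0.   -0.84 -1.61] F [-1.9  1.9  2.5] T [0.69  0.498 1.484] 44.957391047123075
```

Call:
apply_moves:
  plan: [-1, 0, 0, 0, 0, -1, 0, 0, 0, 0, -1, 0, 0, 0, 0, -1, 0, 0, 0.005, 0, -1, 0, 0, 0.025, 0, -1, 0, 0, 0.06, 0, -1, 0, 0, 0.1, 0, -1, 0, 0, 0.135, 0]

```text
clock: 11.37
position: [489.2, -157.8, 254.1]
ee_rot: [0.017, 1.0, -0.0, 0.001]
contact_force: [1.7, -0.5, 0.3]
gripper_width: 85.0
```

Call:
apply_moves:
  plan: [-1, 0, 0, 0.02, 0, -1, 0, 0, 0.02, 0, -1, 0, 0, 0.02, 0]

```text
clock: 11.62
position: [489.6, -157.6, 273.1]
ee_rot: [0.017, 1.0, 0.0, 0.002]
contact_force: [-0.1, -0.8, -0.5]
gripper_width: 85.5
```

```bash
python3 look.py w6;python3 st.py; python3 fit2.py w6 174 146.2
python3 - <<'E'
from h import *
C,W,T,K=cloud("top"); cv2.imwrite("pics/t2.png",cv2.resize(C[130:250,240:400],None,fx=5,fy=5,interpolation=2)[:,:,::-1])
E
```

```text
11.6167 [ 489.6 -157.6  273.1] yaw (np.float64(88.03597862108947), np.float64(178.0358833181028)) j [ 0.    0.16 -0.19 -0.   -1.21 -1.61] F [-0.1 -0.8 -0.5] T [ 0.015 -0.019 -0.064] 85.50463162201926
11.6667 [ 488.76 -157.47  271.39] yaw 88.03 [ 2.e-04  7.e-04 -1.e+00] j [ 0.    0.17 -0.19 -0.   -1.21 -1.61] F [ 0.6 -0.2 -0.6] T [-0.     0.065  0.021] 85.38466106587497
sp 685 174.33172849618697 ((488.8638000488281, -157.9694366455078), (22.074554443359375, 22.195606231689453), 48.979312896728516)
nut z 146.58289603556204 ((489.0727233886719, -158.00637817382812), 26.467424392700195)
(np.float64(139.1798452845921), np.float64(26.5), array([46.6, 45.8, 46.8]), array([ 489. , -157.9]))
(np.float64(139.21417672356526), np.float64(27.0), array([46.7, 45.8, 46.7]), array([ 489. , -157.9]))
(np.float64(139.290736466079), np.float64(26.0), array([46.6, 45.9, 46.8]), array([ 488.9, -157.9]))
```

View pics/w6.png

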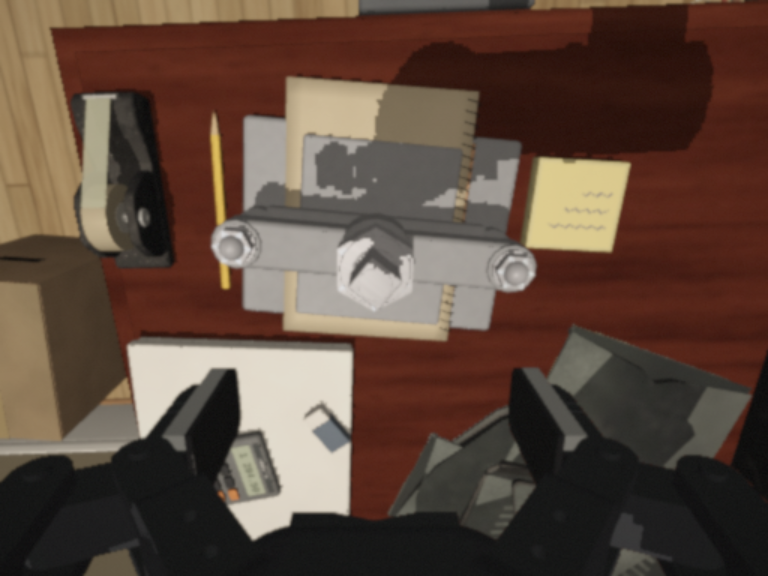

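Nut and spindle are both unobstructed at about (375,270), and the notebook lies under the platen. Last I'll check the platen height against the notebook, then hand in.

Run:
```python
from h import *
for n in ("w1","w6"):
    d=np.load(f"w_{n}.npz"); W=d["W"]; a=np.radians(83); 
    L=(W[...,:2]-[489,-158])@np.array([[np.sin(a),np.cos(a)],[-np.cos(a),np.sin(a)]])
    for nm,lo,hi in(("front book",-100,-72),("platen front",-60,-35),("platen back",35,58),("back book",72,95)):
        m=(L[...,0]>lo)&(L[...,0]<hi)&(abs(L[...,1])<40)&(W[...,2]<100); q=W[m][:,2]; print(n,nm,m.sum(),np.percentile(q,[25,50,75]).round(1) if len(q) else '')
    # buff colour mask centroid
    hsv=cv2.cvtColor(d["C"],cv2.COLOR_RGB2HSV); m=(hsv[...,1]>40)&(hsv[...,0]>10)&(hsv[...,0]<30)&(W[...,2]>22)&(W[...,2]<50)&(abs(L).max(-1)<115)
    print(m.sum(),cv2.minAreaRect(W[m][:,:2].astype(np.float32)))
```

```text
w1 front book 842 [31.8 32.4 33. ]
w1 platen front 525 [47.4 47.9 48.4]
w1 platen back 1251 [47.5 48.  48.5]
w1 back book 1214 [32.  32.7 33.5]
5623 ((477.9537353515625, -156.93614196777344), (152.9355010986328, 210.0362091064453), 83.90641784667969)
w6 front book 1704 [31.1 31.8 32.5]
w6 platen front 1434 [40.5 41.  41.5]
w6 platen back 299 [40.6 41.2 41.6]
w6 back book 730 [31.4 32.  32.6]
7226 ((478.1395568847656, -156.44882202148438), (152.74574279785156, 210.2442626953125), 83.89803314208984)
```

```bash
python3 -c "
from bench import arm
print(arm.job_done())"
```

```text
the job is handed in; nothing more can be done
None
```

The notebook is under pressure, the lock nut is tight again, and I handed the job in at about 12 s on the clock. `job_done` gives no verdict, so what follows rests on my own checks.

1. **Lock nut loosened:** I turned it anticlockwise about 53–54°, to roughly +0.5 rad. It had risen 2.9 mm and was turning freely.
2. **Spindle screwed down:** I turned it clockwise about 147° (2.56 rad), with one regrip. The torque rose from about 0.33 Nm in free travel to about 0.82 Nm. By the figures you gave, that puts about 45 N on the notebook.
3. **Lock nut tightened:** I turned it back about 54° to within 1–2° of where it started (about -0.4 rad), then opened the gripper and moved clear.

**Last checks**
- **Spindle:** it did not move when the nut was tightened. Its flats were at 49° before and after, and its top stayed at z = 174 mm.
- **Platen:** it came down about 7 mm, and its underside is at z ≈ 31 mm. The notebook's top sank from 32.5 to about 32 mm.
- **Notebook:** it measured within about 1 mm of its starting place.
- **Surroundings:** the sticky pad and tape dispenser look undisturbed in the last wrist picture. The arm stayed well away from the mug and stapler, but I did not measure any of the four.

**Readings that disagreed**
- **Pressing torque:** it showed only while the arm was moving. With the arm held still it fell to about 0.09 Nm, so the force is an estimate. The torque also stayed at 0.82 Nm over the last 3° instead of rising.
- **Tightening torque:** the last reading, 1.48 Nm, was higher than the 0.9 Nm expected.
- **Axis position:** the camera and the closed gripper differed by about 1 mm on where the spindle's axis lies.

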